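Set the mitre fence to the pointer and lay the batten against it

TASK

Set up the mitre jig for a cut: swing the aluminium fence until its nose points straight at the steel setting pointer, and leave it there. Then stand the long wooden batten on the jig's white plate, on its narrow edge as it stands now, flush against the near side of the fence (the side towards the robot) and roughly centred along it. Do not shift the pointer or push the fence off its setting, and leave the short offcut and the other things on the bench alone.

Things in the scene. Friction and masses are not known exactly. Their poses are not given: they have to be found in the camera images.
- jig: Mitre jig, screwed to the bench: white plate 280 x 280 mm, 18 mm thick, top face 18 mm above the bench. Origin: centre of its underside; at yaw 0 its x axis points away from the robot and y to the robot's left. An arc scale with ticks is printed on the plate.
- hinge (a point): The vertical hinge axis shared by fence and pointer, at the plate's top face, 70 mm in +x and 115 mm in -y from the plate's centre. Fixed to the jig, its axes are the jig's. The fence is an aluminium bar 22 mm wide, from 20 mm behind the hinge to 180 mm beyond it, then a 6 mm wide nose to 200 mm; it lies on the plate and its top is 13 mm above the plate.
- fence (a joint): Angle of the swinging fence in rad, 0 to 1.0. At 0 the fence runs from the hinge along the jig's +y; growing values turn it counter-clockwise seen from above, its nose moving towards the robot (the jig's -x). A friction hinge (0.8 N m, about 5 N at the handle; some 9 N pushed halfway along): it stays where it is left.
- fence_handle (a point): Grip point of the fence's upright black round handle (18 mm diameter, 45 mm tall, standing on the fence from 13 to 58 mm above the plate), on the fence's centre line 165 mm from the hinge; the point is 40 mm above the plate. Axes as fence_face.
- fence_face (a point): Point on the upright near face of the fence (the face towards the robot, against which the batten goes), 90 mm along the fence from the hinge, at the height of the plate's top. Its y axis runs along the fence from hinge to nose, its -x axis points out of the face (11 mm from the fence's centre line), z up. It turns with the fence.
- pointer (a joint): Angle of the setting pointer about the same hinge, same zero and sense as the fence: the fence points straight at the pointer when both joints read the same. Very stiff (4 N m); not to be moved. It lies between 0.3 and 0.7 at the start.
- pointer_nose (a point): The narrow tip of the dark steel setting pointer, a wedge 37 mm long, 16 mm wide and 11 mm tall on the plate, 206 to 243 mm from the hinge, its tip towards the hinge. Its y axis points radially outwards from the hinge.
- batten: The long plain wooden batten, 180 x 22 x 45 mm, about 0.09 kg, standing on its 22 mm edge on the bench to the robot's right. Origin: centre of its underside; x along its length, y across its 22 mm thickness, z up (top 45 mm above the origin). Either end may point either way.
- offcut: A short wooden offcut of the same section, 80 x 22 x 45 mm: a bystander. Origin under its centre, x along its length.
- pencil: Flat carpenter's pencil, 150 x 14 x 8 mm, lying on the jig's plate on the far side of the fence: a bystander. Origin under its centre, x along its length.
- wrench: Steel socket wrench, 190 mm long, up to 44 mm tall at the socket: a bystander. Origin at its underside, x along its length.
- level: Red plastic spirit level, 200 x 22 x 45 mm, standing on the bench beyond the jig: a bystander. Origin under its centre, x along its length.
- clamp: Aluminium spring clamp lying flat, 150 x 45 mm, 26 mm tall: a bystander. Origin under its pivot.
- bowl: Small green ceramic bowl, 100 mm across, 45 mm tall: a bystander. Origin under its centre.

How it is judged:
On the way, in this order (a step that is already met when the one before it is completed fails the run):
1. the fence stands still, pointing at the pointer (angle between the y axis of fence_face and the y axis of pointer_nose, either way round below 0.04 rad and velocity of joint fence between -0.05 and 0.05 rad/s), for 0.3 s.
2. the batten stands on the plate, flush against the near side of the fence and roughly centred along it (x of batten in the frame of fence_face between -0.015 and -0.007 m and y of batten in the frame of fence_face between -0.035 and 0.035 m and z of batten in the frame of fence_face between -0.004 and 0.004 m and angle between the x axis of batten and the y axis of fence_face, either way round below 0.045 rad and angle between batten's own z axis and vertical below 0.08 rad), for 0.2 s.
At the end, for the whole second after the job is handed in: Fence still and within 0.04 rad of the pointer; batten at rest, upright on its edge (0.08 rad) on the plate (4 mm), against the near face (gap under 4 mm, parallel within 0.045 rad), its middle within 35 mm of the point 90 mm along the fence from the hinge (all of step 1 and all of step 2 and linear speed of batten below 0.02 m/s); the robot touches nothing.
It fails at once if the setting pointer is shifted by more than 5 mm (distance of pointer_nose from where it was at the start of the episode above 0.005 m).
It fails at once if the offcut, pencil, wrench, level, clamp or bowl is moved by more than 20 mm (distance of any of offcut, pencil, wrench, level, clamp, bowl from where it was at the start of the episode above 0.02 m).
It also fails if it takes over 58 s, if anything falls off the work surface, if the arm or the gripper's body presses on something with over 40 N, if the wrist force passes 120 N, or if a joint passes its speed limit or range.

ROBOT

A 7-joint arm with a two-finger parallel gripper is mounted at the origin on the work surface. World frame = base frame: x ahead of the robot, y to its left, z up, the work surface at z = 0. Lengths are in m, angles in rad, forces in N, time in s.
With the tool pointing down it reaches from about 0.425 to 0.925 m from the base axis. Payload 6.8 kg.
Tool frame: the origin (TCP) lies between the finger pads; the fingertips stand 11 mm ahead of it and the grasp point (between the pads) lies 8 mm behind it; z points along the fingers, y is the line along which they close (so a half turn about z gives the same grasp; the last joint's range is limited). The gripper opens to 85 mm and grips with 20 to 120 N. Pads are 22 mm wide; open, the fingers measure 114 mm over their backs; the gripper's body (76 mm by 85 mm) begins 54 mm behind the grasp point. The pads swing forward as they close: fully open they stand 13 mm farther back than shut.
Start: joints at [-1.36, 0.477, 0.022, 1.555, -0.011, 1.109, -0.083], TCP at [0.212, 0.641, 0.242] pointing down, gripper open.
Joint ranges: [-2.96, 2.96], [-0.34, 2.1], [-1.41, 1.46], [0.24, 2.44], [-1.37, 4.51], [0.17, 1.92], [-2.96, 2.96]. Speed limits (rad/s): [2.39, 2.39, 3.14, 3.14, 3.14, 3.14, 3.14].

INTERFACE

Orientations are given as a unit quaternion [w, x, y, z].
In Python, from cell import env, imaging, hand, inverse_kinematics gives the robot as it stands (env), with the cameras (imaging), the gripper (hand) and the kinematics as plain functions. Calls block until the motion is done:
- env.reach(position, orientation): joint-space move of the TCP to a pose.
- env.movel(position, velocity=0.15, rot=None, stop_force=None): straight line of the TCP; rot=None keeps the orientation; velocity is the mean speed in m/s. With stop_force (N) it stops when the force on the tool has changed by that much, and returns True; else False.
- env.goto_joints(angles): joint-space move.
- hand.grip(opening, f_grip=None): finger opening in m; f_grip is the grip in N (None keeps the last); returns when the fingers have stopped.
- env.dwell(seconds).
- inverse_kinematics(position, orientation): joint angles nearest the present ones, or None.
- imaging.camera(name): name is "scene" or "top" or "wrist"; returns the picture (480x640x3 uint8, blue, green, red); there is no depth.
- imaging.calibration(name): a dict with "fx", "fy", "cx", "cy" (pixels), "rvec" (rotation vector, rad) and "tvec" (3), from world to camera coordinates, as OpenCV has them. Camera axes: x right, y down, z forward; pixel columns grow to the right and rows downward; lengths in m; the calibration is good to about 2 mm. A picture is of the moment at which its call begins: read the wrist's pose just before it. calibration takes no time and is no camera call; for the wrist camera it gives the pose at the moment of the call.
A pose or a line that the arm cannot do raises env.PlanningError and nothing moves.
- env.job_done(): hands the job in; it is judged then, once.
Readings, each from a call of its own:
- env.get_time(): time.
- env.get_qpos(): joint angles.
- env.get_joint_velocities(): joint speeds.
- env.get_joint_torque(): joint torques, N m.
- env.get_tcp_pos(): TCP position.
- env.get_orientation(): TCP orientation.
- env.get_force(): force on the tool from outside, world axes, zero at the start.
- env.get_torque(): the same for the moment, N m.
- env.get_opening(): finger opening in m.
- env.get_gripper_force(): force on a finger pad.
Only numpy, scipy, OpenCV 4.12 (cv2) and the standard library are available. Lean on these libraries where they do the work, as an engineer would, in place of code of your own. Each camera call takes 0.05 s, during which the arm holds its last target. There are 200 camera calls.

## Working session

There is one attempt and no reset: what is moved stays moved. The work goes in short steps, each a Python script; the robot and the scene stay as the last script left them, time stands still between calls to the robot, and variables do not carry over. Pictures are saved under pics/ and viewed, at most 10 in all, crops included, and the job is handed in when it is done.

```bash
mkdir -p pics; ls
python3 - <<'E'
from cell import env, imaging, hand, inverse_kinematics
import cv2
for n in("top","scene"):
    c=imaging.calibration(n);print(n,c)
    cv2.imwrite(f"pics/{n}0.png",imaging.camera(n))
print(env.get_time(),env.get_orientation())
E
```

```text
cell.py
pics
top {'fx': 491.9261599423224, 'fy': 491.9261599423224, 'cx': 322.4027315902134, 'cy': 237.6053704111279, 'rvec': array([ 2.09303676, -2.11802169,  0.2222753 ]), 'tvec': array([-0.05028949,  0.57840991,  1.23468893])}
scene {'fx': 554.6332100854538, 'fy': 554.6332100854538, 'cx': 315.21476812052634, 'cy': 238.40538797819835, 'rvec': array([ 1.58851608,  1.95436851, -0.8394457 ]), 'tvec': array([ 0.16311818, -0.32055415,  1.74172719])}
0.1 [-7.09473806e-05  1.58712355e-01  9.87324535e-01 -8.03016893e-04]
```

View pics/top0.png

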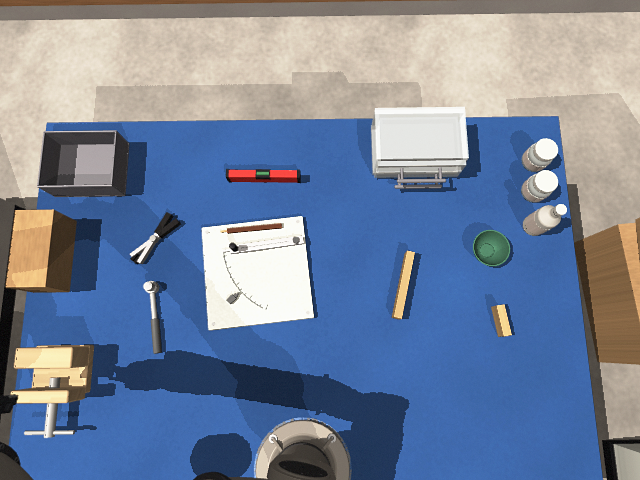

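View pics/scene0.png

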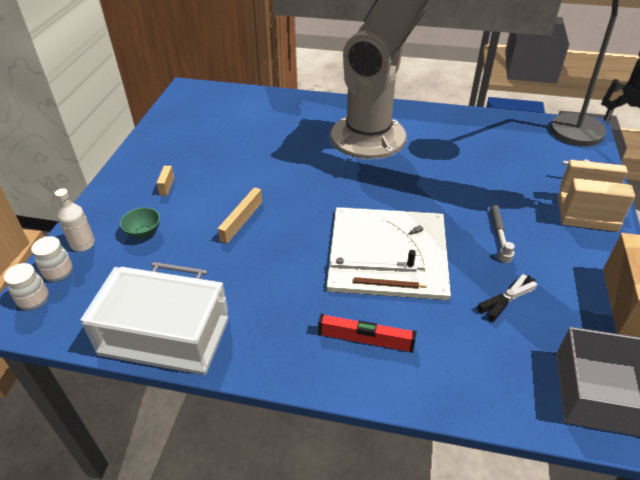

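The top view shows the plate with corners near (202,227), (303,216), (314,318) and (208,329). The hinge is near (297,240), the handle at (234,247), the pointer at (234,297), and the batten runs from (409,252) to (400,318). The offcut is at (502,320). The scene view agrees. Next I'll take rough positions, then wrist views.

```bash
cat > h.py <<'E'
from cell import env, imaging, hand, inverse_kinematics
import numpy as np, cv2
from scipy.spatial.transform import Rotation as R
def ray(c,uv):
    M=cv2.Rodrigues(c["rvec"])[0]; o=-M.T@c["tvec"]
    uv=np.atleast_2d(uv).astype(float)
    d=np.c_[(uv[:,0]-c["cx"])/c["fx"],(uv[:,1]-c["cy"])/c["fy"],np.ones(len(uv))]@M
    return o,d
def cast(c,uv,z):
    o,d=ray(c,uv); return o+d*((z-o[2])/d[:,2])[:,None]
def tri(c1,u1,c2,u2):
    o1,d1=ray(c1,u1);o2,d2=ray(c2,u2);out=[]
    for a,b in zip(d1,d2):
        s=np.linalg.lstsq(np.c_[a,-b],o2-o1,rcond=None)[0]
        out.append(np.r_[(o1+a*s[0]+o2+b*s[1])/2,np.linalg.norm(o1+a*s[0]-o2-b*s[1])])
    return np.array(out)
def proj(c,p): return cv2.projectPoints(np.atleast_2d(p).astype(float),c["rvec"],c["tvec"],np.array([[c["fx"],0,c["cx"]],[0,c["fy"],c["cy"]],[0,0,1.]]),None)[0][:,0]
def down(yaw): # tool z down; tool y axis horizontal at angle yaw from world +x
    y=np.array([np.cos(yaw),np.sin(yaw),0]);z=np.array([0,0,-1.])
    q=R.from_matrix(np.c_[np.cross(y,z),y,z]).as_quat(); return q[[3,0,1,2]]
E
python3 - <<'E'
from h import *
np.set_printoptions(precision=3,suppress=True)
t=imaging.calibration("top");w=imaging.calibration("wrist")
print(cast(t,[[202,227],[303,216],[314,318],[208,329],[297,240],[234,297]],.018))
print(cast(t,[[409,252],[400,318]],.045),proj(t,[.212,.641,.242]))
M=cv2.Rodrigues(w["rvec"])[0];print("wristcam",-M.T@w["tvec"],M,w["fx"],w["cx"],w["cy"],env.get_tcp_pos())
q=env.get_orientation();Rt=R.from_quat(q[[1,2,3,0]]).as_matrix()
print(Rt, Rt.T@(-M.T@w["tvec"]-env.get_tcp_pos()))
E
```

```text
[[ 0.621  0.273  0.018]
 [ 0.649 -0.004  0.018]
 [ 0.371 -0.032  0.018]
 [ 0.346  0.246  0.018]
 [ 0.582  0.012  0.018]
 [ 0.429  0.18   0.018]]
[[ 0.54  -0.286  0.045]
 [ 0.367 -0.255  0.045]] [[ -4.529 391.634]]
wristcam [0.135 0.666 0.372] [[ 0.313  0.95  -0.002]
 [ 0.903 -0.297  0.311]
 [ 0.295 -0.1   -0.95 ]] 395.95718749501685 323.81650702680014 239.35343360258994 [0.211 0.641 0.241]
[[-0.95   0.313 -0.   ]
 [ 0.313  0.95  -0.002]
 [-0.    -0.002 -1.   ]] [ 0.08   0.    -0.131]
```

Run:
```python
from h import *
import pickle
C={}
for n,p in dict(A=(.46,.12,.3),B=(.46,-.10,.3),C=(.44,-.30,.3)).items():
    env.reach(p,down(np.pi/2)); env.dwell(.15)
    c=imaging.calibration("wrist");im=imaging.camera("wrist");C[n]=c
    cv2.imwrite(f"pics/{n}.png",im);print(n,env.get_time())
pickle.dump(C,open("C.pkl","wb"))
cv2.imwrite("pics/AB.png",cv2.resize(np.hstack([cv2.imread("pics/A.png"),cv2.imread("pics/C.png")]),(800,300)))
print(env.get_qpos())
```

```text
A 2.3833
B 3.4667
C 4.4833
[-0.17526836  0.22317538  0.778337    1.86385787 -0.17410037  1.12385428
  2.24050578]
```

View pics/A.png

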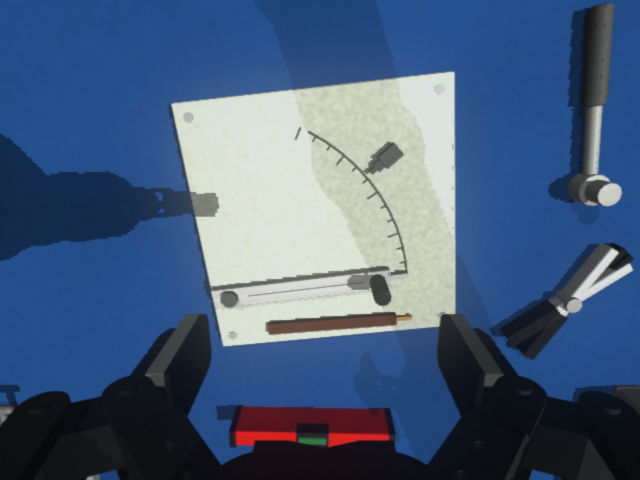

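View pics/B.png

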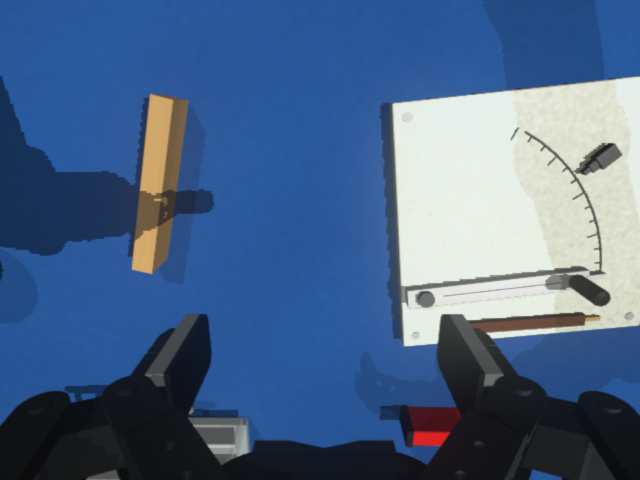

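A shows plate corners at (172,104), (454,72), (224,347) and (455,327). The hinge screw is at (229,298), the handle near (380,288), and the pointer tip near (365,173). B shows the batten's top face from about (168,96) to (143,272), with the hinge at (425,298). I'll zoom in on the handle and pointer.

Run:
```python
from h import *
a=cv2.imread("pics/A.png")[110:320,200:480];b=cv2.imread("pics/B.png")[110:320,400:640];c=cv2.imread("pics/C.png")
z=lambda i:cv2.resize(i,None,fx=1.5,fy=1.42,interpolation=cv2.INTER_CUBIC)
top=np.hstack([z(a),z(b)]);top=cv2.copyMakeBorder(top,0,0,0,800-top.shape[1],0)
d=cv2.resize(a,(400,300),interpolation=cv2.INTER_CUBIC); e=cv2.resize(c,(400,300))
cv2.imwrite("pics/z.png",np.vstack([top,np.hstack([d,e])])[:600])
import cv2
# pointer by dark mask in A within ROI
for n,(x0,y0,x1,y1) in dict(A=(350,135,420,185),B=(570,135,635,185)).items():
    im=cv2.imread(f"pics/{n}.png");m=(im.max(2)<110).astype(np.uint8)[y0:y1,x0:x1]
    cs=max(cv2.findContours(m,0,2)[0],key=cv2.contourArea)+[x0,y0]
    print(n,cv2.contourArea(cs),cs[:,0].tolist())
```

```text
A 527.0 [[387, 143], [381, 149], [380, 149], [376, 153], [376, 154], [375, 155], [373, 155], [372, 156], [373, 157], [373, 160], [370, 163], [369, 163], [369, 167], [367, 169], [366, 169], [366, 171], [367, 172], [368, 171], [370, 171], [371, 172], [373, 172], [376, 169], [378, 169], [379, 170], [383, 166], [385, 166], [386, 167], [387, 167], [390, 164], [391, 164], [398, 157], [399, 157], [402, 154], [401, 153], [401, 152], [396, 147], [396, 146], [393, 143]]
B 676.5 [[608, 143], [606, 145], [605, 145], [604, 144], [602, 144], [600, 146], [599, 146], [595, 150], [594, 150], [592, 152], [591, 152], [587, 156], [586, 156], [585, 157], [586, 158], [586, 160], [585, 161], [584, 161], [583, 162], [582, 162], [581, 163], [580, 163], [580, 167], [578, 169], [577, 169], [576, 170], [576, 172], [581, 172], [582, 173], [583, 173], [584, 174], [585, 173], [586, 173], [588, 171], [589, 171], [590, 170], [591, 171], [593, 171], [595, 169], [596, 169], [598, 167], [600, 167], [601, 168], [603, 168], [607, 164], [608, 164], [611, 161], [612, 161], [615, 158], [616, 158], [619, 155], [620, 155], [620, 153], [618, 151], [618, 150], [616, 148], [616, 147], [614, 145], [614, 144], [613, 144], [612, 143]]
```

View pics/z.png

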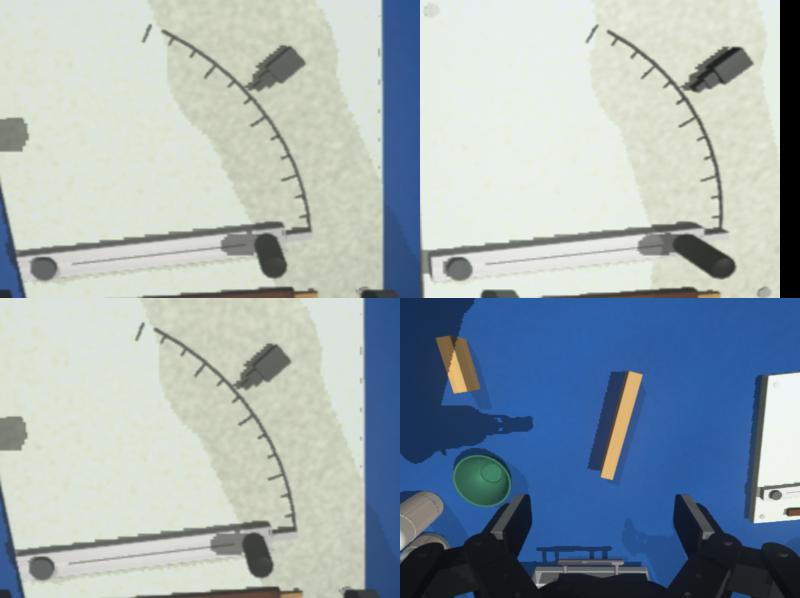

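The zoom puts the pointer tip at A(364.5,172) and B(574.7,172). The handle base is at A(379,276), with its top at A(382,299) and B(602,296). In C the batten's bright top face is well exposed, running about (505,98) to (488,238) in full-size pixels.

Run:
```python
from h import *
import pickle
np.set_printoptions(precision=4,suppress=True)
C=pickle.load(open("C.pkl","rb"));A,B,Cc=C["A"],C["B"],C["C"]
names="NR FR hinge tip handletop pback".split()
ua=[[172,104],[224,347],[229,298],[364.5,172],[382,298],[398,148]];ub=[[389,103],[404,346],[425,298],[575,172],[602,296],[615.5,149]]
for n,p in zip(names,tri(A,ua,B,ub)):print(n,p)
zs=[.018,.018,.031,.024,.076,.029]
for n,u,v,z in zip(names,ua,ub,zs):print(n,z,cast(A,u,z)[0],cast(B,v,z)[0])
print("corners A",cast(A,[[172,104],[454,72],[455,327],[224,347]],.018))
for n in "BC":
    im=cv2.imread(f"pics/{n}.png");hsv=cv2.cvtColor(im,cv2.COLOR_BGR2HSV)
    m=cv2.inRange(hsv,(8,70,40),(28,255,255))
    m[300:]=0
    cs=sorted(cv2.findContours(m,0,2)[0],key=cv2.contourArea)[-2:]
    for k in cs:
        print(n,cv2.contourArea(k),cv2.approxPolyDP(k,4,True)[:,0].tolist())
    k=cs[-1];mm=np.zeros_like(m);cv2.drawContours(mm,[k],-1,255,-1)
    v=hsv[...,2];print(np.percentile(v[mm>0],[5,25,50,75,95]))
    th=(m>0)&(mm>0)&(v>(np.percentile(v[mm>0],95)*.85))
    kk=max(cv2.findContours(th.astype(np.uint8),0,2)[0],key=cv2.contourArea)
    print(" bright",cv2.approxPolyDP(kk,4,True)[:,0].tolist(),cv2.boxPoints(cv2.minAreaRect(kk)).tolist())
```

```text
NR [ 0.3738 -0.0323  0.0084  0.0009]
FR [0.6526 0.0002 0.0145 0.0013]
hinge [0.5791 0.0155 0.0314 0.0001]
tip [0.4408 0.1633 0.0177 0.0004]
handletop [0.5559 0.1789 0.0748 0.0024]
pback [0.4162 0.1955 0.0237 0.0005]
NR 0.018 [ 0.3743 -0.0288  0.018 ] [ 0.3734 -0.0338  0.018 ]
FR 0.018 [0.651  0.0011 0.018 ] [ 0.6495 -0.0007  0.018 ]
hinge 0.031 [0.5793 0.0154 0.031 ] [0.5792 0.0156 0.031 ]
tip 0.024 [0.44   0.1626 0.024 ] [0.4396 0.1592 0.024 ]
handletop 0.076 [0.5566 0.1788 0.076 ] [0.554  0.1775 0.076 ]
pback 0.029 [0.4155 0.1945 0.029 ] [0.416  0.1917 0.029 ]
corners A [[ 0.3743 -0.0288  0.018 ]
 [ 0.3448  0.2462  0.018 ]
 [ 0.6233  0.2762  0.018 ]
 [ 0.651   0.0011  0.018 ]]
B 5991.0 [[152, 94], [133, 269], [150, 273], [166, 258], [168, 213], [187, 103]]
[ 78. 113. 144. 208. 212.]
 bright [[151, 95], [141, 190], [155, 194], [161, 191], [172, 101]] [[139.26829528808594, 192.5853729248047], [150.15855407714844, 94.57316589355469], [172.4390411376953, 97.04878234863281], [161.5487823486328, 195.0609893798828]]
C 3817.0 [[368, 117], [349, 169], [321, 283], [337, 290], [387, 124]]
C 3827.0 [[58, 64], [86, 151], [126, 145], [104, 66]]
[112. 121. 124. 215. 230.]
 bright [[86, 84], [77, 124], [87, 151], [104, 149]] [[66.48836517333984, 90.03931427001953], [86.7604751586914, 83.76461029052734], [106.69425201416016, 148.16604614257812], [86.4221420288086, 154.44076538085938]]
```

Run:
```python
from h import *
import pickle
np.set_printoptions(precision=4,suppress=True)
C=pickle.load(open("C.pkl","rb"));B,Cc=C["B"],C["C"]
ub=[[151.5,94],[172,97.5],[151,273],[133,269]];uc=[[367.5,117],[387,123.5],[338,290.5],[321,284]]
print(tri(B,ub,Cc,uc))
for c,u in((B,ub),(Cc,uc)):
    p=cast(c,u,.045)[:,:2];d=p[2]+p[3]-p[0]-p[1];print(p,p.mean(0),np.linalg.norm(d)/2,np.linalg.norm(p[0]-p[1]),np.arctan2(d[1],d[0]))
# fence/handle plan: IK check
H=np.array([.5795,.016])
u=lambda t:np.array([-np.sin(t),np.cos(t)])
for t in(.144,.745):
  for k in(0,np.pi):
    print(t,k,inverse_kinematics(np.r_[H+.165*u(t),.054],down(t+k)))
# tool-down position of gripper over batten
for k in (0,np.pi):print(inverse_kinematics([.45,-.27,.03],down(np.pi/2-.18+k)),inverse_kinematics([.502,.067,.048],down(.745+k)))
```

```text
[[ 0.3669 -0.2567  0.0426  0.0002]
 [ 0.3712 -0.2381  0.0434  0.0029]
 [ 0.5461 -0.2815  0.0409  0.0003]
 [ 0.5404 -0.3     0.0401  0.0025]]
[[ 0.3669 -0.2557]
 [ 0.3698 -0.2373]
 [ 0.5441 -0.2796]
 [ 0.5397 -0.2979]] [ 0.4551 -0.2676] 0.17863298705187633 0.018640366575030404 -0.23866039959576915
[[ 0.3669 -0.2569]
 [ 0.3726 -0.2385]
 [ 0.5443 -0.2817]
 [ 0.5368 -0.2999]] [ 0.4551 -0.2693] 0.17614521491200485 0.01932524137050622 -0.24737732491045347
0.144 0 [-0.9097  0.678   0.6718  1.9484 -0.6233  0.7326  0.2796]
0.144 3.141592653589793 [-0.436   0.5684  0.0225  1.9161 -0.0198  0.6573  2.8842]
0.745 0 [-0.8175  0.5069  0.5043  2.1668 -0.4505  0.5689  0.764 ]
0.745 3.141592653589793 [ 0.2231  0.5834 -0.7907  2.0993  0.6405  0.7145  2.8962]
[ 0.01    0.6087  0.5308  2.0899 -0.5542  0.5823  2.3267] [-0.7112  0.5629  0.581   2.129  -0.5469  0.5983  1.0068]
[-0.4047  1.0731  1.2571  2.1117 -1.2587  1.0721 -0.2043] [ 0.5096  0.7152 -0.9925  2.0503  0.8278  0.8415  2.9108]
```

Run:
```python
from h import *
import pickle
np.set_printoptions(precision=4,suppress=True)
H=np.array([.5795,.016]);u=lambda t:np.array([-np.sin(t),np.cos(t)])
P=lambda t,z:np.r_[H+.165*u(t),z]
t0,t1=.144,.747
env.reach(P(t0,.16),down(t0));hand.grip(.05,40)
print("hit",env.movel(P(t0,.053),.12,stop_force=10),env.get_tcp_pos())
hand.grip(0.0,40);print("open",env.get_opening(),env.get_force())
for t in np.linspace(t0,t1,8)[1:]:
    env.movel(P(t,.053),.08,rot=down(t))
print(env.get_force(),env.get_tcp_pos())
hand.grip(.05);env.dwell(.1)
env.movel(P(t1,.16),.2)
c=[]
env.reach((.46,.12,.3),down(np.pi/2));env.dwell(.2)
c=imaging.calibration("wrist");im=imaging.camera("wrist");cv2.imwrite("pics/D.png",im);pickle.dump(c,open("D.pkl","wb"))
cv2.imwrite("pics/Dz.png",cv2.resize(im[80:320,160:480],(800,600),interpolation=cv2.INTER_CUBIC));print(env.get_time())
```

```text
hit False [0.5565 0.1793 0.0537]
open 0.016948095076571995 [0.4132 0.2175 5.9608]
[-2.033  -0.3117 11.4224] [0.4673 0.137  0.0538]
12.625
```

View pics/Dz.png

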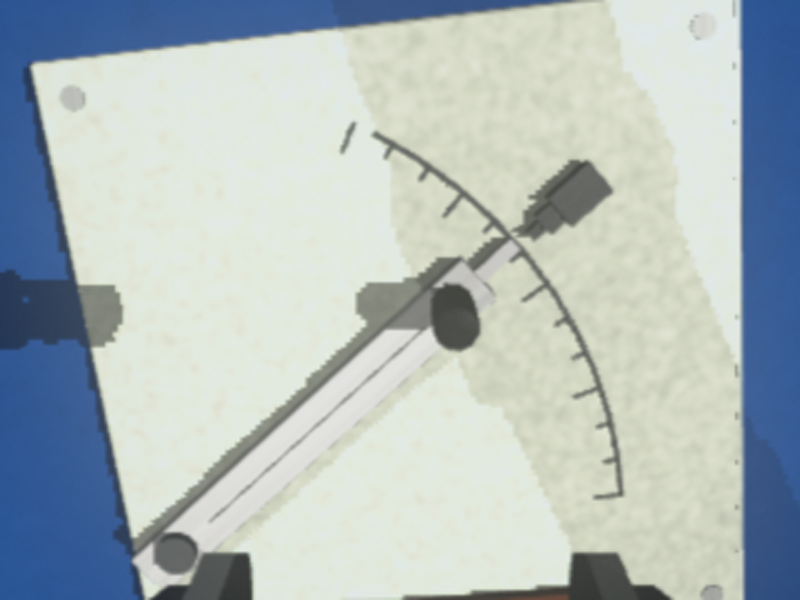

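The fence nose, at about (512,241) in the crop, now meets the pointer tip at about (519,235). I'll compute the remaining angle numerically.

Run:
```python
from h import *
import pickle
np.set_printoptions(precision=4,suppress=True)
D=pickle.load(open("D.pkl","rb"))
f=lambda p,z:cast(D,np.atleast_2d(p)/2.5+[160,80],z)[:,:2]
ang=lambda v:np.arctan2(-v[0],v[1])
h=f([176,553],.031)[0]
L=f([[210,521],[420,333]],.031);print("hinge",h,"line ang",ang(L[1]-L[0]))
for n,p,z in(("nose",(512,241),.031),("lineend",(420,333),.031),("tip",(519,235),.022),("back",(598,175),.029),("nearedge0",(134,560),.031),("nearedge1",(460,262),.031)):
    q=f(p,z)[0];print(n,q,np.linalg.norm(q-h),ang(q-h))
e=f([[140,553],[455,264]],.031);print("near edge ang",ang(e[1]-e[0]))
# pointer axis from mask: side/back edges
im=cv2.imread("pics/D.png")[130:185,345:420];m=(im.max(2)<110).astype(np.uint8)
k=max(cv2.findContours(m,0,2)[0],key=cv2.contourArea)
b=cv2.fitLine(k,cv2.DIST_L2,0,.01,.01)[:,0];q=np.array([b[2:]-b[:2]*12,b[2:]+b[:2]*12])+[345,130]
q=cast(D,q,.025)[:,:2];q=q[np.argsort(-q[:,0])];print("pointer axis",ang(q[1]-q[0]),"cent",ang(q.mean(0)-h))
```

```text
hinge [0.5806 0.0157] line ang 0.7457892125345027
nose [0.4417 0.161 ] 0.20105928541714818 0.7630169230907025
lineend [0.4797 0.1241] 0.1481162695792024 0.7493502035579686
tip [0.4406 0.1647] 0.20446865702209807 0.7542058755250312
back [0.4159 0.1944] 0.24307532566721585 0.7447173346341466
nearedge0 [ 0.5841 -0.0034] 0.019341259753469738 -2.960956736021415
nearedge1 [0.4502 0.1402] 0.1803652796162276 0.8085909620371058
near edge ang 0.7521247736657664
pointer axis 0.6473737079349865 cent 0.748037240749082
```

Run:
```python
from h import *
import pickle
np.set_printoptions(precision=4,suppress=True)
b=np.array([.455,-.268]);yb=np.pi/2-.243
env.reach(np.r_[b,.16],down(yb));hand.grip(.06)
print(env.movel(np.r_[b,.030],.12,stop_force=10),env.get_tcp_pos())
hand.grip(0,50);print("open",env.get_opening())
env.movel(np.r_[b,.17],.15);print("held",env.get_opening(),env.get_time())
t=.749;H=np.array([.580,.016]);u=np.array([-np.sin(t),np.cos(t)]);n=-np.array([np.cos(t),np.sin(t)])
P=lambda off,z:np.r_[H+.09*u+off*n,z]
env.reach(P(.031,.17),down(t));print(env.get_opening())
print("down",env.movel(P(.031,.0495),.1,stop_force=8),env.get_tcp_pos());env.dwell(.2)
print("slide",env.movel(P(.019,.0495),.015,stop_force=2.5));p=env.get_tcp_pos()
print("offset",(p[:2]-H)@n,"along",(p[:2]-H)@u,p,env.get_force(),env.get_opening(),env.get_time())
w=imaging.calibration("wrist");cv2.imwrite("pics/E.png",imaging.camera("wrist"))
```

```text
False [ 0.4554 -0.2683  0.0306]
open 0.02146207023905658
held 0.020614458762528355 17.1667
0.020919284945854523
down False [0.4964 0.0608 0.05  ]
slide True
offset 0.022323054567635895 along 0.09037309437434457 [0.5021 0.067  0.0491] [-0.1848  0.6353 -0.1143] 0.021068049686006243 20.5917
```

View pics/E.png

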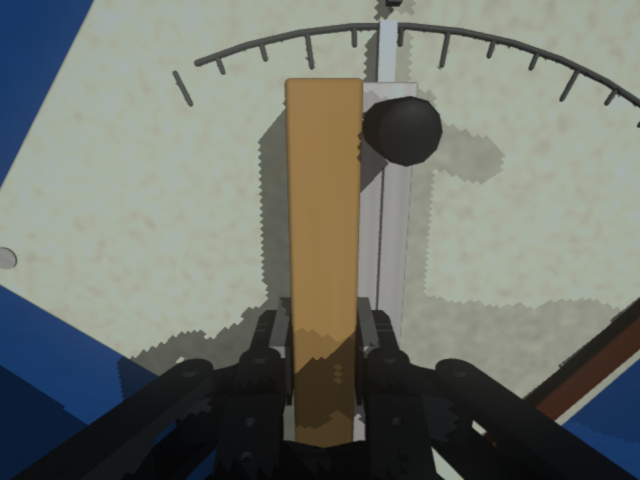

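The batten lies parallel against the fence's near face (contact edge near x=360 px), and the nose (388,25) still points at the pointer (393,3). I'll lower it and release.

Run:
```python
from h import *
import pickle
np.set_printoptions(precision=4,suppress=True)
p=env.get_tcp_pos()
print(env.movel(p-[0,0,.004],.01,stop_force=4),env.get_tcp_pos())
hand.grip(.045);env.dwell(.1)
p=env.get_tcp_pos();env.movel(p+[0,0,.12],.12)
env.reach((.44,.10,.3),down(np.pi/2));env.dwell(.2)
c=imaging.calibration("wrist");im=imaging.camera("wrist");pickle.dump(c,open("F.pkl","wb"));cv2.imwrite("pics/F.png",im)
cv2.imwrite("pics/Fz.png",cv2.resize(im[80:320,160:480],(800,600),interpolation=cv2.INTER_CUBIC));print(env.get_time())
```

```text
True [0.5018 0.0671 0.0485]
23.5667
```

View pics/Fz.png

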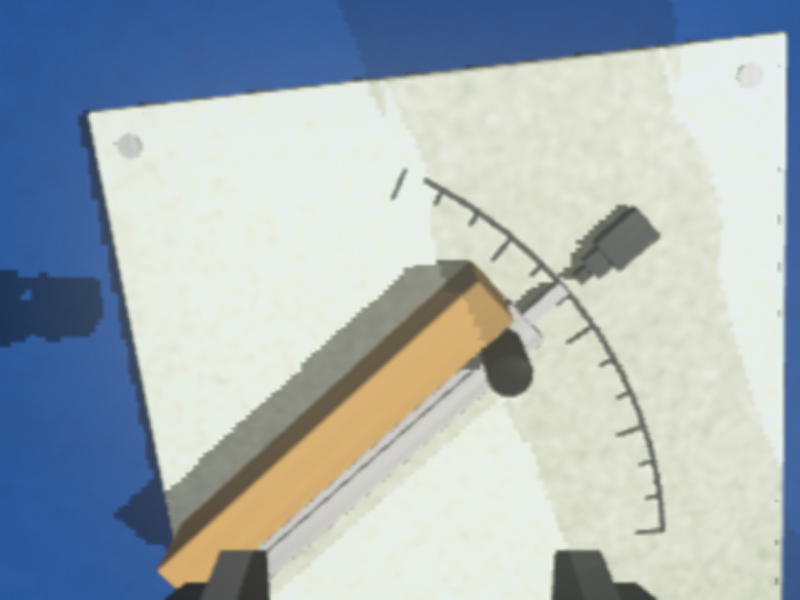

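Run:
```python
from h import *
import pickle
D=pickle.load(open("F.pkl","rb"));h=np.array([.5803,.0158])
f=lambda p,z:cast(D,np.atleast_2d(p)/2.5+[160,80],z)[:,:2]
ang=lambda v:np.arctan2(-v[0],v[1])
for n,p,z in(("nose",(561,288),.031),("tip",(567,279),.022),("back",(645,221),.029)):
    q=f(p,z)[0];print(n,np.linalg.norm(q-h),ang(q-h))
L=f([[275,545],[440,399]],.031);print("line",ang(L[1]-L[0]),ang(L[1]-h))
t=.749;U=np.array([-np.sin(t),np.cos(t)]);N=-np.array([np.cos(t),np.sin(t)])
e=f([[160,570],[474,268],[512,319],[262,548]],.063);print("batten",ang(e[1]-e[0]),ang(e[2]-e[3]),[(round((x-h)@U,4),round((x-h)@N,4)) for x in e])
```

```text
nose 0.2001939773407404 0.7579413571775709
tip 0.20421241870237739 0.7523915611760047
back 0.24259958785829724 0.7454986581889186
line 0.7532732286832311 0.7509111131361431
batten 0.7789960689042859 0.76833630763042 [(np.float64(0.0029), np.float64(0.0326)), (np.float64(0.1823), np.float64(0.038)), (np.float64(0.1798), np.float64(0.0135)), (np.float64(0.0411), np.float64(0.0109))]
```

Run:
```python
from h import *
import pickle
D=pickle.load(open("F.pkl","rb"));h=np.array([.5803,.0158])
im=cv2.cvtColor(cv2.imread("pics/F.png"),cv2.COLOR_BGR2HSV)
m=cv2.inRange(im,(8,90,170),(28,255,255));m[:,:160]=0
t=.751;U=np.array([-np.sin(t),np.cos(t)]);N=-np.array([np.cos(t),np.sin(t)])
k=max(cv2.findContours(m,0,cv2.CHAIN_APPROX_NONE)[0],key=cv2.contourArea)[:,0]
q=cast(D,k,.063)[:,:2]-h;s,n=q@U,q@N
for lo in(1,0):
    g=(s>.06)&(s<.15)&((n>.022)==bool(lo));c=np.polyfit(s[g],n[g],1);print(lo,g.sum(),c,"n@90",np.polyval(c,.09))
print(s.min(),s.max())
```

```text
1 65 [-0.00152401  0.0332426 ] n@90 0.033105441801092345
0 66 [-0.00084421  0.01355008] n@90 0.013474099708357834
0.0023325413016182964 0.17967270350108835
```

```bash
python3 -c "
from cell import env, imaging, hand, inverse_kinematics
print(env.job_done(),env.get_time())"
```

```text
the job is handed in; nothing more can be done
the job is handed in; nothing more can be done
```

I handed the job in with the fence within about 0.01 rad of the pointer and the batten upright, flush against the near face, parallel to about 0.002 rad and centred to about 1 mm. These are my own camera measurements; the judge's verdict was not shown.

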